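Start the dust extractor from its key box

TASK

Start the workshop's dust extractor from the control box on the bench: press the square reset key all the way down and let it come back up, then press the large round start key all the way down and let it come back up. Press one key at a time, and do not press the long bar key, which is the stop.

Things in the scene. Friction and masses are not known exactly. Their poses are not given: they have to be found in the camera images.
- key_square_top (a point): The reset key: square cap, 38 mm by 38 mm. White plastic cap in a black frame (66 mm by 72 mm, 10 mm thick) on top of the control box, standing 16 mm proud of the frame. The point is the centre of the cap's top face, 86 mm above the bench when the key is up; z up, x and y along the box's short and long sides.
- key_square (a joint): Travel of the square reset key in m: 0 up (at rest), 0.008 fully down. It slides straight down on a spring that starts to yield at 1.5 N and is fully down at 5 N, and comes back up by itself when released.
- key_round_top (a point): The start key: large round cap, 48 mm in diameter. White plastic cap in a black frame (66 mm by 72 mm, 10 mm thick) on top of the control box, standing 16 mm proud of the frame. The point is the centre of the cap's top face, 86 mm above the bench when the key is up; z up, x and y along the box's short and long sides.
- key_round (a joint): Travel of the round start key in m: 0 up (at rest), 0.008 fully down. It slides straight down on a spring that starts to yield at 1.5 N and is fully down at 5 N, and comes back up by itself when released.
- key_bar_top (a point): The stop key, to be left alone: long narrow bar cap, 22 mm by 56 mm, its length along the row of keys. White plastic cap in a black frame (66 mm by 72 mm, 10 mm thick) on top of the control box, standing 16 mm proud of the frame. The point is the centre of the cap's top face, 86 mm above the bench when the key is up; z up, x and y along the box's short and long sides.
- key_bar (a joint): Travel of the bar stop key in m: 0 up (at rest), 0.008 fully down. It slides straight down on a spring that starts to yield at 1.5 N and is fully down at 5 N, and comes back up by itself when released.
- control_box: The fixed grey control box, 200 mm (x) by 300 mm (y), 60 mm high; origin at the centre of its underside, z up, x away from the robot at yaw 0. The three keys sit in a row along y, 90 mm apart, in any order, 45 mm to the robot's side of its middle. Behind them lie a loose pencil, then a gauge, a window and a selector knob, none higher than 82 mm above the bench.

How it is judged:
By the outcome, as a careful person would: the job done as asked, in the order asked, and still so for the second after the job is handed in, with the robot touching nothing.
It also fails if it takes over 32 s, if anything falls off the work surface, if the arm or the gripper's body presses on something with over 40 N, if the wrist force passes 120 N, or if a joint passes its speed limit or range.

ROBOT

A 6-joint arm with a two-finger parallel gripper is mounted at the origin on the work surface. World frame = base frame: x ahead of the robot, y to its left, z up, the work surface at z = 0. Lengths are in m, angles in rad, forces in N, time in s.
With the tool pointing down it reaches from about 0.2 to 0.875 m from the base axis. Payload 3.4 kg.
Tool frame: the origin (TCP) lies at the very end of the fingers, on their centre line; the grasp point (between the pads) lies 19 mm behind it; z points along the fingers, y is the direction in which the jaws open and shut (so a half turn about z gives the same grasp; the last joint's range is limited). The gripper opens to 94 mm and grips with 3 to 60 N. Pads are 16 mm wide; open, the fingers measure 119 mm over their backs; the gripper's body (75 mm by 177 mm) begins 78 mm behind the grasp point.
Start: joints at [-1.36, 0.276, 1.505, -0, 1.361, -0.121], TCP at [0.187, -0.544, 0.205] pointing down, gripper open.
Joint ranges: [-2.89, 2.89], [-0.75, 2.08], [0.22, 2.7], [-1.18, 4.32], [0.11, 2.71], [-2.7, 2.7]. Speed limits (rad/s): [2.57, 2.57, 3.14, 3.14, 3.14, 3.14].

INTERFACE

Orientations are given as [roll, pitch, yaw] about the fixed x, y, z axes, in that order (R = Rz(yaw) Ry(pitch) Rx(roll)).
In Python, from station import sense, capture, finish_job gives the robot as it stands.
- The arm moves only by the tool jog_arm, never from a script. Its argument "deltas" is a list of rows, each a list of 5 numbers: the shift along the tool's x, y, z in m, then the turn about the tool's z in rad, then the closure, from -1 (fully open) to 1 (shut). A call has 1 to 20 rows; each row shifts and turns the commanded pose from where the row before left it, along the tool's axes as they then stand; what a row does not reach is not made up. A row lasts 1/8 s, in which the tool goes at most 62.5 mm and 10.7 degrees, less where a joint would pass 70% of its speed; a pose out of reach is approached as far as the arm can. A call is refused whole if a number of a shift passes 0.0625 or a number of a turn 0.188, either way. A call with a gripper value outside its range is refused whole. The fingers move at their own pace and stop on an object; "newtons" is the grip in N (left out, the last holds). Time passes only in rows, so rows that do not move let the fingers close. It gives the time, the measured TCP pose, the force and the opening at its end, in the units of the state.
- sense(): the state, without advancing time (a new reading comes with each control period).
- capture(name): name is "scene" or "top"; returns a dict with "pixels" (384x512x3 uint8, red, green, blue), "z_map" (384x512 float32, m along the optical axis (not along the pixel's ray), 0 where there is no reading), "K" (3x3 intrinsics, pixels), "R" (3x3) and "t" (3): a world point X has camera coordinates R X + t. Camera axes: x right, y down, z forward; pixel columns grow to the right and rows downward; lengths in m; the calibration is good to about 2 mm. A picture is of the moment at which its call begins.
- finish_job(): hands the job in, once; it reports no verdict.
The state is a dict: "time": time; "joint_positions": joint angles; "qvel": joint speeds; "joint_efforts": joint torques, N m; "eef_pos": TCP position; "tcp_rot": TCP orientation; "ft_force": force on the tool from outside, world axes, zero at the start; "moment": the same for the moment, N m; "grip_width": finger opening in m.
Only numpy, scipy, OpenCV 4.12 (cv2) and the standard library are available. Lean on these libraries where they do the work, as an engineer would, in place of code of your own. Each camera call takes 0.05 s, during which the arm holds its last target.

## Working session

There is one attempt and no reset: what is moved stays moved. The work goes in short steps, Python scripts to look and compute and a tool call to move; the robot and the scene stay as the last step left them, time stands still between calls to the robot, and variables do not carry over. Pictures are saved under pics/ and viewed, and the job is handed in when it is done.

Besides the shell and the picture viewer there is one more tool, called as name(argument=value, ...) on one line, values as JSON. jog_arm: Moves the arm, as the interface text tells. Its arguments: {"type":"object","properties":{"deltas":{"type":"array"},"newtons":{"type":"number"}},"required":["deltas"]}

```bash
mkdir -p pics; python3 - <<'E'
from station import sense,capture
import cv2,numpy as np,pickle
s=sense();print(s)
for n in("scene","top"):
    d=capture(n);pickle.dump(d,open(n+".pkl","wb"));cv2.imwrite(f"pics/{n}0.png",d["pixels"][:,:,::-1]);print(d["K"],d["R"],d["t"])
E
```

```text
{'time': 0.0, 'joint_positions': array([-1.36003327e+00,  2.76593658e-01,  1.50609665e+00,  2.02847930e-05,
        1.36074382e+00, -1.21005869e-01]), 'qvel': array([-0.00083249,  0.00046686, -0.00059313,  0.00082091,  0.00064757,
        0.00071119]), 'joint_efforts': array([-2.47297903e-03, -4.04588270e+01, -2.37231946e+01,  7.00151757e-02,
        3.45597009e-02, -1.32245245e-04]), 'eef_pos': array([ 0.18716515, -0.54308032,  0.20462008]), 'tcp_rot': array([-3.13976704e+00, -2.41971418e-04,  3.31764455e-01]), 'ft_force': array([0.67435808, 0.19181888, 0.95337778]), 'moment': array([0.00897939, 0.01896108, 0.03049057]), 'grip_width': 0.0940338663723489}
[[387.86098786   0.         261.62673274]
 [  0.         387.86098786 190.30369791]
 [  0.           0.           1.        ]] [[-0.59433926  0.80419226 -0.00597096]
 [ 0.45824175  0.33254405 -0.8242748 ]
 [-0.66088981 -0.49263502 -0.56615845]] [ 0.28638634 -0.181017    1.08078007]
[[350.83611647   0.         258.05639221]
 [  0.         350.83611647 191.72477248]
 [  0.           0.           1.        ]] [[ 3.02694014e-02 -9.99541587e-01 -6.15799231e-04]
 [-9.77232480e-01 -2.94643601e-02 -2.10115521e-01]
 [ 2.10001057e-01  6.96185007e-03 -9.77676372e-01]] [0.04305356 0.54956759 0.61804528]
```

View pics/top0.png

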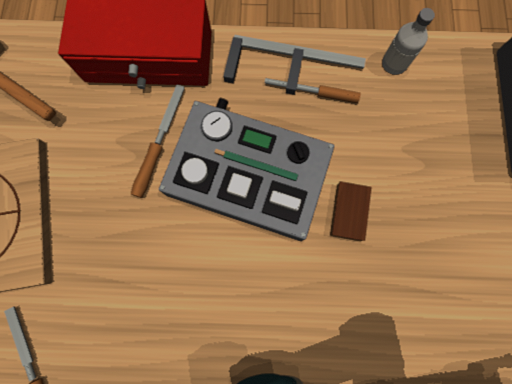

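View pics/scene0.png

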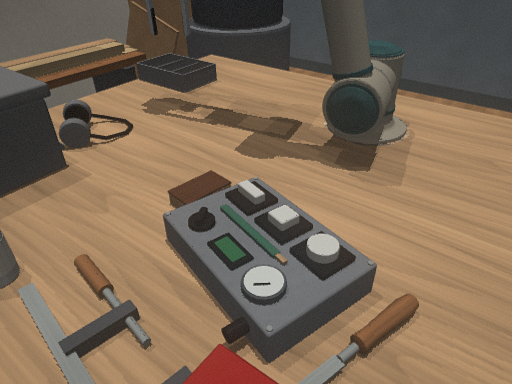

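Top view: round cap at about (194,170), square at (239,186) and bar at (287,200). The pencil and gauge lie behind them. Next I locate them in world coordinates.

```bash
cat > loc.py <<'E'
import cv2,numpy as np,pickle
def loc(n,seeds,d=None):
    d=d or pickle.load(open(n+".pkl","rb"))
    K,R,t,z=d["K"],d["R"],d["t"],d["z_map"]
    v,u=np.mgrid[:384,:512]
    P=np.stack([(u-K[0,2])/K[0,0]*z,(v-K[1,2])/K[1,1]*z,z],-1)
    X=(P-t)@R
    white=(d["pixels"].min(2)>140)&(X[...,2]>.078)&(X[...,2]<.095)&(z>0)
    nl,lab=cv2.connectedComponents(white.astype(np.uint8))
    out={}
    for k,(a,b) in seeds.items():
        m=lab==lab[b,a]
        # ray-plane at z=.086 of pixels
        c=cv2.minAreaRect(np.argwhere(m)[:,::-1].astype(np.float32))
        dirs=np.stack([(u[m]-K[0,2])/K[0,0],(v[m]-K[1,2])/K[1,1],np.ones(m.sum())],-1)@R
        C=-R.T@t; Y=C+dirs*((.086-C[2])/dirs[:,2])[:,None]
        r=cv2.minAreaRect(Y[:,:2].astype(np.float32)*1000)
        print(n,k,lab[b,a],m.sum(),"depth",np.median(X[m],0).round(4),"plane mean",Y.mean(0).round(4),"rect",r)
    return X
if __name__=="__main__":
    loc("top",dict(round=(194,170),square=(239,186),bar=(287,200)))
    loc("scene",dict(round=(323,245),square=(284,215),bar=(250,190)))
E
python3 loc.py
```

```text
top round 1 448 depth [0.5808 0.1813 0.0856] plane mean [0.5808 0.1812 0.086 ] rect ((581.205078125, 181.5731201171875), (43.993804931640625, 45.10277557373047), 48.642364501953125)
top square 2 358 depth [0.5543 0.0951 0.0855] plane mean [0.5546 0.0951 0.086 ] rect ((554.7515869140625, 95.0311050415039), (35.68342971801758, 35.401920318603516), 72.78478240966797)
top bar 3 304 depth [0.5287 0.0095 0.0855] plane mean [0.5286 0.0097 0.086 ] rect ((528.350341796875, 9.451116561889648), (53.356834411621094, 19.619953155517578), 72.83226013183594)
scene round 3 544 depth [0.5834 0.1846 0.0855] plane mean [0.5836 0.1848 0.086 ] rect ((583.8317260742188, 184.8057861328125), (44.120643615722656, 44.994407653808594), 36.07139587402344)
scene square 2 312 depth [0.5575 0.0991 0.0854] plane mean [0.5579 0.0992 0.086 ] rect ((557.6411743164062, 98.89138793945312), (35.469024658203125, 35.602020263671875), 72.9626693725586)
scene bar 1 198 depth [0.5307 0.0134 0.0853] plane mean [0.5315 0.0135 0.086 ] rect ((531.286865234375, 13.281621932983398), (53.830955505371094, 19.759347915649414), 72.80815124511719)
```

jog_arm(deltas=[[0.015, -0.013, 0, 0, 1], [0.031, -0.027, 0, 0, 1], [0.031, -0.027, 0, 0, 1], [0.031, -0.027, 0, 0, 1], [0.031, -0.027, 0, 0, 1], [0.031, -0.027, 0, 0, 1], [0.031, -0.027, 0, 0, 1], [0.031, -0.027, 0, 0, 1], [0.031, -0.027, 0, 0, 1], [0.031, -0.027, 0, 0, 1], [0.031, -0.027, 0, 0, 1], [0.031, -0.027, 0, 0, 1], [0.031, -0.027, 0, 0, 1], [0.031, -0.027, 0, 0, 1], [0.031, -0.027, 0, 0, 1], [0.031, -0.027, 0, 0, 1], [0.031, -0.027, 0, 0, 1], [0.031, -0.027, 0, 0, 1], [0.015, -0.013, 0, 0, 1], [0, 0, 0, 0, 1]], newtons=20)

```text
time: 2.6
eef_pos: [0.5554, 0.0971, 0.2051]
tcp_rot: [3.141, 0.001, 0.334]
ft_force: [-0.5, -0.7, -0.5]
grip_width: 0.0006
```

jog_arm(deltas=[[0, 0, 0.01, 0, 1], [0, 0, 0.02, 0, 1], [0, 0, 0.02, 0, 1], [0, 0, 0.02, 0, 1], [0, 0, 0.02, 0, 1], [0, 0, 0.01, 0, 1], [0, 0, 0, 0, 1], [0, 0, 0, 0, 1]])

```text
time: 3.6
eef_pos: [0.5564, 0.0959, 0.1061]
tcp_rot: [3.141, -0.001, 0.331]
ft_force: [0.4, -0.4, -0.4]
grip_width: 0.0006
```

```bash
python3 - <<'E'
from station import sense,capture
import cv2,numpy as np
s=sense();print(s['eef_pos'],s['ft_force'])
ims=[]
for n in("scene","top"):
    d=capture(n);im=d["pixels"][:,:,::-1]
    c=(120,130) if n=="top" else (190,130)
    ims.append(cv2.resize(im[c[1]-60:c[1]+140,c[0]:c[0]+200],(400,400),interpolation=cv2.INTER_CUBIC))
    p=d["R"]@s['eef_pos']+d["t"];print(n,(d["K"]@p/p[2])[:2])
cv2.imwrite("pics/a1.png",np.hstack(ims))
E
```

```text
[0.55637965 0.09594452 0.10612082] [ 0.35843048 -0.40763214 -0.37035406]
scene [282.26577793 202.06798383]
top [238.02633539 181.02466231]
```

View pics/a1.png

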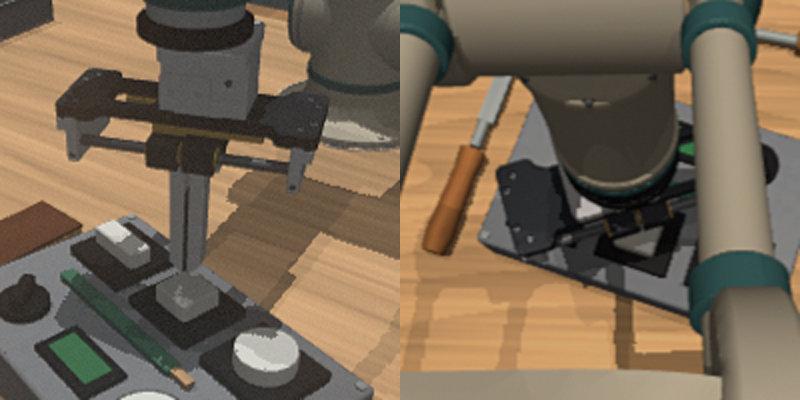

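The fingertips (scene crop at about 187,268) are above the square cap, and nothing else is beneath them. Pressing gently.

jog_arm(deltas=[[0, 0, 0.008, 0, 1], [0, 0, 0.008, 0, 1], [0, 0, 0.004, 0, 1], [0, 0, 0.003, 0, 1], [0, 0, 0.002, 0, 1], [0, 0, 0.001, 0, 1], [0, 0, 0, 0, 1]])

```text
time: 4.58
eef_pos: [0.5554, 0.0964, 0.0796]
tcp_rot: [-3.141, 0.001, 0.332]
ft_force: [-2.7, -0.2, 4.5]
grip_width: 0.0006
```

jog_arm(deltas=[[0, 0, 0.002, 0, 1], [0, 0, 0.001, 0, 1], [0, 0, 0.001, 0, 1], [0, 0, 0, 0, 1]])

```text
time: 5.08
eef_pos: [0.5557, 0.0963, 0.078]
tcp_rot: [3.141, -0.001, 0.332]
ft_force: [-7.1, -0.2, 18.5]
grip_width: 0.0003
```

The force jumped to 18.5 N at 0.078 m, so the key is on its stop. Releasing.

jog_arm(deltas=[[0, 0, -0.004, 0, 1], [0, 0, -0.01, 0, 1], [0, 0, -0.02, 0, 1], [0, 0, -0.01, 0, 1], [0, 0, 0, 0, 1], [0, 0, 0, 0, 1]])

```text
time: 5.82
eef_pos: [0.5557, 0.0963, 0.1188]
tcp_rot: [-3.142, 0.001, 0.332]
ft_force: [0.6, 0.3, 0.1]
grip_width: 0.0001
```

```bash
python3 - <<'E'
from station import sense,capture
from loc import loc
import cv2
s=sense();print(s['eef_pos'],s['ft_force'])
d=capture("scene");cv2.imwrite("pics/b.png",cv2.resize(d["pixels"][70:310,160:400,::-1],(600,600),interpolation=cv2.INTER_CUBIC))
X=loc("scene",{},d)
for p in((284,217),(323,245),(250,190)):print(X[p[1]-2:p[1]+3,p[0]-2:p[0]+3,2].mean())
E
```

```text
[0.55567298 0.09626287 0.11881636] [0.57002624 0.25510753 0.06561291]
0.0855958223756625
0.08566317585339457
0.08510328492377348
```

View pics/b.png

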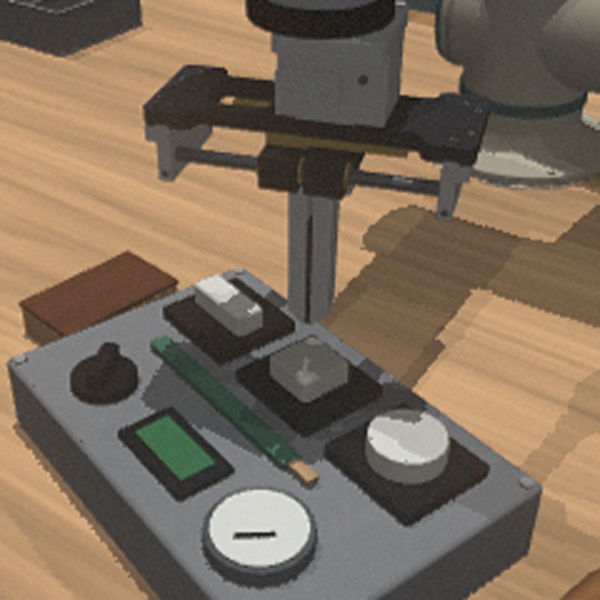

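The square key (crop 310,368) is back up at 0.0856 m, and the other keys are still up. Moving to the round key (405,440).

jog_arm(deltas=[[0.007, -0.009, 0, 0, 1], [0.013, -0.018, 0, 0, 1], [0.013, -0.018, 0, 0, 1], [0.013, -0.018, 0, 0, 1], [0.007, -0.01, 0, 0, 1], [0, 0, 0, 0, 1], [0, 0, 0.01, 0, 1], [0, 0, 0.01, 0, 1], [0, 0, 0, 0, 1]])

```text
time: 7.0
eef_pos: [0.5811, 0.1817, 0.098]
tcp_rot: [-3.141, 0.003, 0.331]
ft_force: [-0.0, -0.5, 0.6]
grip_width: 0.0006
```

jog_arm(deltas=[[0, 0, 0.008, 0, 1], [0, 0, 0.004, 0, 1], [0, 0, 0.003, 0, 1], [0, 0, 0.003, 0, 1], [0, 0, 0.002, 0, 1], [0, 0, 0.002, 0, 1], [0, 0, 0, 0, 1]])

```text
time: 7.88
eef_pos: [0.5822, 0.1824, 0.0782]
tcp_rot: [3.141, -0.0, 0.332]
ft_force: [-2.1, -0.9, 7.3]
grip_width: 0.0002
```

jog_arm(deltas=[[0, 0, 0.001, 0, 1], [0, 0, 0.0005, 0, 1], [0, 0, 0, 0, 1]])

```text
time: 8.25
eef_pos: [0.5822, 0.1824, 0.0781]
tcp_rot: [3.141, -0.001, 0.332]
ft_force: [-4.9, -1.8, 14.2]
grip_width: 0.0002
```

The key is on its stop (14 N). Releasing and retreating.

jog_arm(deltas=[[0, 0, -0.004, 0, 1], [0, 0, -0.01, 0, 1], [0, 0, -0.02, 0, 1], [0, 0, -0.03, 0, 1], [0, 0, -0.03, 0, 1], [0, 0, -0.01, 0, 1], [0, 0, 0, 0, 1], [0, 0, 0, 0, 1]])

```text
time: 9.25
eef_pos: [0.5815, 0.1825, 0.1784]
tcp_rot: [-3.141, 0.002, 0.332]
ft_force: [-1.6, -0.7, -0.4]
grip_width: 0.0006
```

```bash
python3 - <<'E'
from station import sense,capture
from loc import loc
import cv2
s=sense();print(s['time'],s['eef_pos'],s['ft_force'],abs(s['qvel']).max())
d=capture("scene");cv2.imwrite("pics/c.png",cv2.resize(d["pixels"][70:310,160:400,::-1],(600,600),interpolation=cv2.INTER_CUBIC))
X=loc("scene",{},d)
for p in((284,217),(323,245),(250,190)):print(X[p[1]-2:p[1]+3,p[0]-2:p[0]+3,2].mean())
E
```

```text
9.25 [0.58147226 0.182493   0.17843794] [-1.55375685 -0.66077415 -0.3811529 ] 0.0031952964603633545
0.0853022277844093
0.08562787795060584
0.10059214935315039
```

View pics/c.png

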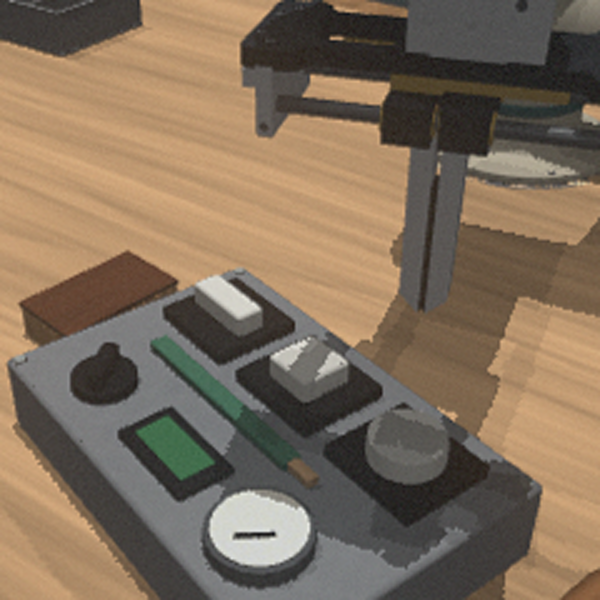

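Round (405,440) and square (310,368) are up, and the fingers are clear. The bar's mean depth of 0.1006 m is odd, so I'm checking it with a median before handing in.

```bash
python3 - <<'E'
from station import sense,capture,finish_job
from loc import loc
import numpy as np
d=capture("scene")
X=loc("scene",{},d);p=X[187:194,247:254,2];print(np.median(p),p.min(),p.max(), (d["z_map"][187:194,247:254]==0).sum())
if abs(np.median(p)-.0855)<.002: print(finish_job())
E
```

```text
0.08512461600710972 0.08133002775791397 0.464395020741032 3
the job is handed in; nothing more can be done
None
```

I pressed the square reset key fully down and let it come up, then did the same with the round start key. I handed the job in at about 9.4 s of the 32 s allowed. I pressed with closed fingers and never went over or near the stop bar.

| Key | Fingertip height when pressed | Force when pressed | Height after release |
|---|---|---|---|
| Square (reset) | 0.0780 m | 18.5 N | 0.0853 m |
| Round (start) | 0.0781 m | 14.2 N | 0.0856 m |

- **Full travel:** both forces are well above the 5 N needed, so each key reached its stop. A raised key measured about 0.0855 m before any pressing.
- **Stop bar:** its median height was 0.0851 m at the end, so it is still up.
- **Arm:** it stopped about 90 mm above the keys, touching nothing.

Two checks disagreed:
- **Camera positions:** the two cameras placed the keys about 4 mm apart, so I aimed at the average. The caps are wide enough for this not to matter.
- **Bar height:** one average reading of the bar came out at 0.1006 m. The repeat reading put this down to pixels with no depth reading, and the median was normal.

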